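Rule to the plate, then hold the sample box lid at its index

TASK

Get the bench ready for spotting the coated glass plate: pick up the aluminium rule and lay it flat on the bench, flush along the plate's near edge and about centred on it, and let go of it. Then lift the sprung lid of the sample box by its bar until the lid is in line with the index arm on the side of the box, and finish while still holding it there with the gripper, because it springs shut when let go. Leave the index arm as it is set and the other things on the bench where they stand.

Things in the scene. Friction and masses are not known exactly. Their poses are not given: they have to be found in the camera images.
- rule: Loose aluminium rule, 0.15 to 0.29 kg: flat blade 200 mm long (its y), 30 wide (its x), 6 thick, with a raised grip rib along its middle, 90 mm long, 12 wide, top 30 mm above the underside. Both long edges are alike. Origin: centre of the underside; z up. At first it lies flat on the bench nearer the robot than plate and box, roughly crosswise.
- plate: White-coated glass plate fixed flat on the bench, left or right of the robot's middle line: 200 mm along its y, 160 along its x, 8 thick. Origin: centre of the underside. Near edge: the face 80 mm from the origin on its -x side, towards the robot; the rule is flush when its origin is at x = -95 mm, y = 0 in the plate's frame and its y lies along the plate's y.
- sample_box: White sample box fixed on the bench on the other side from the plate, 155 mm along its x, 170 along its y, 85 high, with rows of amber vials in it under a grey sprung lid. Origin: centre of the underside; its front (-x) faces the robot, the hinge is along its top rear (+x) rim. The index arm is on its +y side.
- lid (a joint): Angle of the lid, rad: 0 shut (at the start), growing as the front edge rises, up to 1.4. A spring and its weight press it shut: lifting at the bar takes about 3 N at first and about 5 N at 0.8 rad. The lid is a plate 155 x 170 x 8 mm whose underside is 85 mm above the bench when shut.
- lid_bar (a point): Middle of the steel grip bar on the lid, the point to hold: 12 mm thick, along the box's y, 78 mm clear between its posts, just ahead of the lid's front edge. In the lid's frame 165 mm ahead of (-x) and 45 mm above the hinge axis; shut, its centre is 130 mm above the bench, 31 mm clear above the lid's top. Axes: the lid's (x towards the hinge, z out of its top).
- lid_hinge (a point): Point on the lid's hinge axis, in the middle of the box's rear rim, 85 mm above the bench; the axis runs along the box's y. Axes as lid_bar.
- index (a joint): Angle at which the index arm is set, rad, counted as for the lid (0 level, pointing to the robot; positive: tip up); between 0.45 and 0.8. Its pivot is in line with the lid's hinge, so the lid is in line with the arm when both joints read the same. It is stiff and stays where it is unless knocked.
- index_tip (a point): Free end of the index arm, a dark steel strip 165 mm long, 12 high, 6 thick, 100 mm to the +y side of the box's middle and 15 mm beside the lid's edge. Its x axis lies along the arm towards the pivot.
- vial: Bystander: small amber glass vial with a white cap, 28 mm across, 52 high, standing near the middle between plate and sample box. Origin: centre of the underside.
- dish: Bystander: small white porcelain dish, 48 mm across, 20 high, near the middle. Origin: centre of the underside.
- beaker: Bystander: glass beaker, 72 mm across, 95 high, out to the robot's left. Origin: centre of the underside.
- wash_bottle: Bystander: clear plastic wash bottle with a white bent spout, 60 mm across, 170 high, out to the robot's right. Origin: centre of the underside.
- jar: Bystander: white screw-capped jar, 76 mm across, 85 high, at the front right. Origin: centre of the underside.
- spatula: Bystander: thin steel lab spatula, 160 mm long, 16 wide at the blade, 5 thick, lying flat at the front left.
Not all that is in view belongs to the job. There is more than one size of the rule; the one meant has the size given above.

How it is judged (in metres and radians):
On the way:
1. the rule lies flat and flush along the plate's near edge, let go (x of rule in the frame of plate between -0.0985 and -0.091 m and y of rule in the frame of plate between -0.035 and 0.035 m and z of rule in the frame of plate below 0.004 m and angle between rule's own z axis and vertical below 0.05 rad and angle between the y axis of rule and the y axis of plate, either way round below 0.035 rad and contact force between rule and the fingers below 0.1 N and linear speed of rule below 0.01 m/s), for 0.3 s.
At the end, for the whole second after the job is handed in: Rule let go, flat along the plate's near edge: gap under 3.5 mm, parallel within 2 degrees, middles within 35 mm. Lid at rest within 0.09 rad (5 degrees) of the index arm, borne by the fingers with over 1 N. Index tip within 8 mm of its start (all of step 1 and angle between the x axis of lid_bar and the x axis of index_tip, either way round below 0.09 rad and velocity of joint lid between -0.05 and 0.05 rad/s and contact force between sample_box and the fingers above 1 N and distance of index_tip from where it was at the start of the episode below 0.008 m); the arm keeps its last pose, push and grip.
It fails at once if the index arm is knocked from its setting (tip moved over 8 mm) (distance of index_tip from where it was at the start of the episode above 0.008 m).
It fails at once if a bystander is pushed over 30 mm or lifted (distance of any of vial, dish, beaker, wash_bottle, jar, spatula from where it was at the start of the episode above 0.03 m).
It fails at once if an upright bystander is tipped over (angle between any of vial, dish, beaker, wash_bottle, jar's own z axis and vertical above 0.5 rad).
It also fails if it takes over 58 s, if anything falls off the work surface, if the arm or the gripper's body presses on something with over 40 N, if the wrist force passes 120 N, or if a joint passes its speed limit or range.

ROBOT

A 6-joint arm with a two-finger parallel gripper is mounted at the origin on the work surface. World frame = base frame: x ahead of the robot, y to its left, z up, the work surface at z = 0. Lengths are in m, angles in degrees, forces in N, time in s.
With the tool pointing down it reaches from about 0.225 to 0.725 m from the base axis. Payload 3.1 kg.
Tool frame: the origin (TCP) lies between the finger pads; the fingertips stand 25 mm ahead of it and the grasp point (between the pads) lies 6 mm ahead of it; y points along the fingers, x is the direction in which the jaws open and shut, and the axes are right-handed (so a half turn about y gives the same grasp; the last joint's range is limited). The gripper opens to 85 mm and grips with 20 to 120 N. Pads are 22 mm wide; open, the fingers measure 114 mm over their backs; the gripper's body (76 mm by 85 mm) begins 54 mm behind the grasp point. The pads swing forward as they close: fully open they stand 13 mm farther back than shut.
Start: joints at [69.511, 2.75, 5.684, 92.934, 0, 82.678], TCP at [0.12, 0.511, 0.256] pointing down, gripper open.
Joint ranges: [-166.93, 166.93], [-56.73, 111.36], [-69.38, 81.34], [-121.58, 131.49], [-85.45, 84.26], [-180, 180]. Speed limits (degrees/s): [159.86, 159.86, 180, 180, 180, 180].

INTERFACE

Orientations are given as a 3x3 rotation matrix whose columns are the frame's x, y, z axes.
In Python, from cell import observe, capture, sign_off gives the robot as it stands.
- The arm moves only by the shell command python3 -m jog 'ROWS' [FORCE]. ROWS is JSON, a list of rows, each a list of 5 numbers: the gripper's target within -1 to 1 (shut at 1, half-way at 0, fully open at -1), then the shift along the world's x, y, z in units of 0.25 m (1.0 is 0.25 m), then the turn about the world's z in units of 90 degrees (1.0 is 90 degrees). A call has 1 to 10 rows; each row shifts and turns the commanded pose from where the row before left it; what a row does not reach is not made up. A row lasts 1/10 s, in which the tool goes at most 50 mm and 8.59 degrees, less where a joint would pass 70% of its speed; a pose out of reach is approached as far as the arm can. A call with a number of a shift or a turn outside -1 to 1 is refused whole. A call with a gripper value outside its range is refused whole. The fingers move at their own pace and stop on an object; FORCE is the grip in N (left out, the last holds). Time passes only in rows, so rows that do not move let the fingers close. It gives the time, the measured TCP pose, the force and the opening at its end, in the units of the state.
- observe(): the state, without advancing time (a new reading comes with each control period).
- capture(name): name is "scene" or "top"; returns a dict with "img" (480x640x3 uint8, red, green, blue), "intrinsics" (3x3 intrinsics, pixels), "R" (3x3) and "t" (3): a world point X has camera coordinates R X + t. Camera axes: x right, y down, z forward; pixel columns grow to the right and rows downward; lengths in m; the calibration is good to about 2 mm. A picture is of the moment at which its call begins. There is no depth.
- sign_off(): hands the job in, once; it reports no verdict.
The state is a dict: "clock": time; "joint_pos": joint angles; "qd": joint speeds; "effort": joint torques, N m; "eef_pos": TCP position; "eef_rot": TCP orientation; "ft_force": force on the tool from outside, world axes, zero at the start; "moment": the same for the moment, N m; "opening": finger opening in m.
Only numpy, scipy, OpenCV 4.12 (cv2) and the standard library are available. Lean on these libraries where they do the work, as an engineer would, in place of code of your own. Each camera call takes 0.05 s, during which the arm holds its last target. There are 200 camera calls.

## Working session

There is one attempt and no reset: what is moved stays moved. The work goes in short steps, Python scripts to look and compute and a shell command to move; the robot and the scene stay as the last step left them, time stands still between calls to the robot, and variables do not carry over. Pictures are saved under pics/ and viewed, about 8 in all and at most 12, crops included, and the job is handed in when it is done.

```bash
mkdir -p pics
cat > h.py <<'E'
import numpy as np, cv2
from cell import observe, capture, sign_off
def ray(c,u,v):
    K=np.array(c["intrinsics"]);R=np.array(c["R"]);t=np.array(c["t"])
    return -R.T@t, R.T@np.linalg.inv(K)@np.array([u,v,1.])
def atz(c,u,v,z):
    o,d=ray(c,u,v); return o+d*(z-o[2])/d[2]
def proj(c,X):
    p=np.array(c["intrinsics"])@(np.array(c["R"])@np.array(X,float)+np.array(c["t"])); return p[:2]/p[2]
def save(n,img): cv2.imwrite(n,np.ascontiguousarray(img[:,:,::-1]))
E
python3 - <<'E'
from h import *
import pickle
for n in("scene","top"):
    c=capture(n); save(f"pics/{n}0.png",c["img"]); pickle.dump(c,open(n+"0.pkl","wb"))
    print(n,(-np.array(c["R"]).T@c["t"]).round(3),np.array(c["intrinsics"]).round(1).tolist(),np.array(c["R"]).round(2).tolist())
s=observe();print(s["eef_pos"],np.array(s["eef_rot"]).round(3),s["opening"],s["clock"])
E
```

```text
scene [1.271 0.57  0.991] [[543.4, 0.0, 326.0], [0.0, 543.4, 237.6], [0.0, 0.0, 1.0]] [[-0.63, 0.78, 0.0], [0.54, 0.44, -0.72], [-0.56, -0.45, -0.7]]
top [ 0.361 -0.007  1.305] [[500.8, 0.0, 316.1], [0.0, 500.8, 235.6], [0.0, 0.0, 1.0]] [[0.02, -1.0, -0.01], [-0.99, -0.01, -0.14], [0.14, 0.01, -0.99]]
[0.11941617 0.5107067  0.25520917] [[ 0.228 -0.001 -0.974]
 [ 0.974 -0.002  0.228]
 [-0.002 -1.     0.   ]] 0.08583636329930706 0.1
```

View pics/scene0.png

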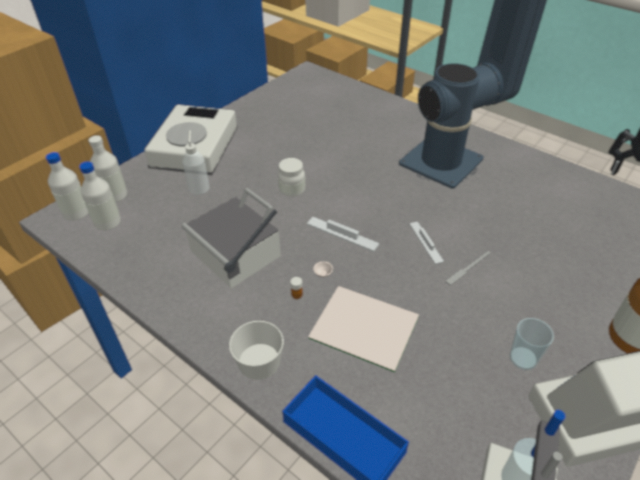

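View pics/top0.png

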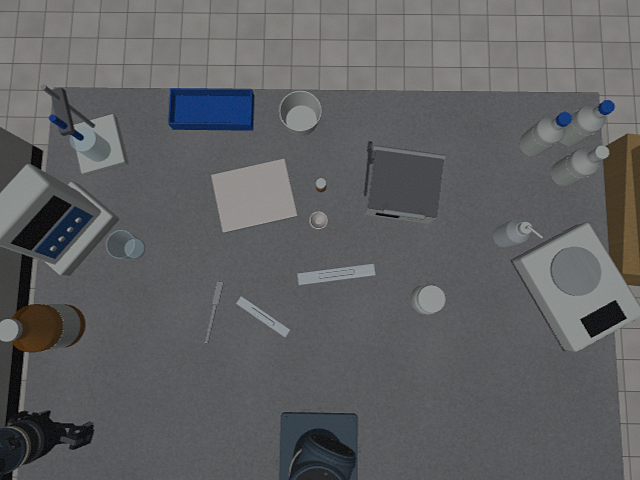

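The scene shows the plate on the robot's left, the box on its right at (235,240), and two rules. In the top view the long one is at (336,274), about 77 px or 200 mm. The one at (262,316) is too short. I'll enlarge both views.

Run:
```python
from h import *
import pickle
for n,(x,y,w,h,s) in dict(top=(205,135,250,160,3.2),scene=(175,175,120,115,5)).items():
    c=pickle.load(open(n+"0.pkl","rb"));i=c["img"][y:y+h,x:x+w]
    save(f"pics/{n}0c.png",cv2.resize(i,None,fx=s,fy=s,interpolation=cv2.INTER_CUBIC))
```

```text
(no output)
```

View pics/top0c.png

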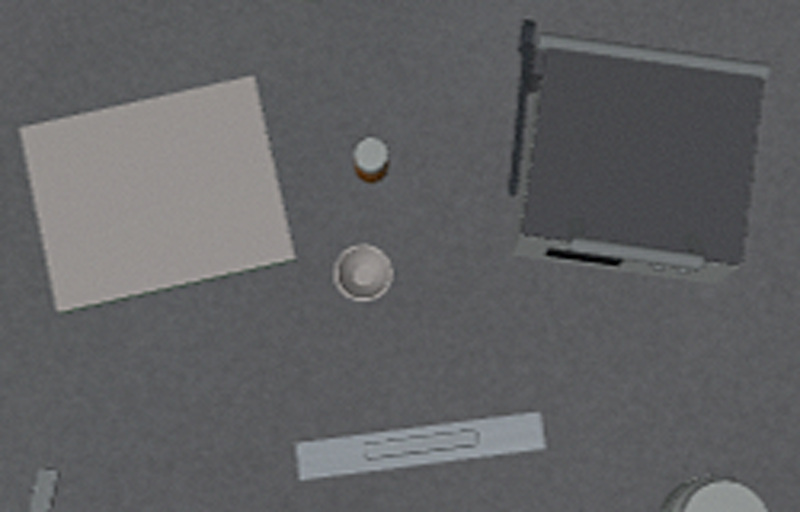

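View pics/scene0c.png

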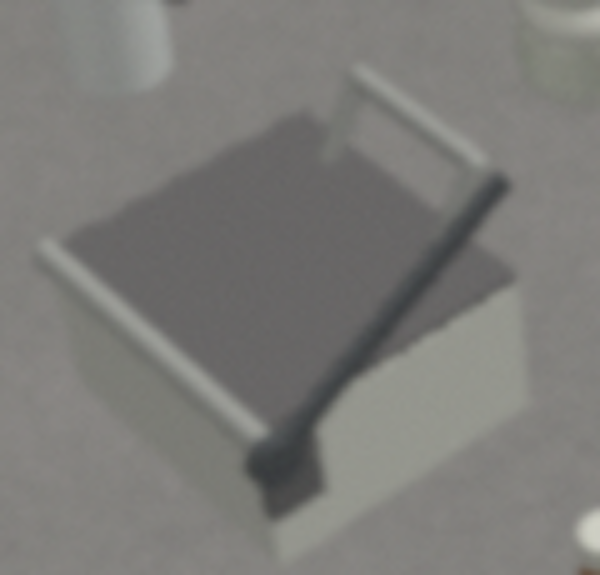

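Crop readings:

| Item | Position in crop (px) |
|---|---|
| Plate corners | (20,128), (254,76), (295,259), (57,312) |
| Rule corners | (296,443), (541,412), (545,448), (299,480) |
| Bar, top crop | (573,244) to (703,263) |
| Index tip, top crop | (514,193) |
| Index tip, scene crop | (500,183) |
| Index pivot, scene crop | about (265,462) |

```bash
cat > m.py <<'E'
from h import *
import pickle
from scipy.optimize import least_squares
T=pickle.load(open("top0.pkl","rb"));S=pickle.load(open("scene0.pkl","rb"))
tp=lambda p:(np.array(p)+.5)/3.2-.5+[205,135]
sp=lambda p:(np.array(p)+.5)/5-.5+[175,175]
def fitrect(pts,z,L,W):
    loc=np.array([[W/2,L/2],[W/2,-L/2],[-W/2,-L/2],[-W/2,L/2]])
    def X(q): c,s=np.cos(q[2]),np.sin(q[2]); return np.c_[loc@np.array([[c,s],[-s,c]])+q[:2],np.full(4,z)]
    P=np.array([tp(p) for p in pts])
    f=lambda q:(np.array([proj(T,x) for x in X(q)])-P).ravel()
    r=least_squares(f,[.4,0,0],x_scale=.01); return r.x,np.abs(r.fun).max()
E
cat > m1.py <<'E'
from m import *
plate,e=fitrect([(20,128),(254,76),(295,259),(57,312)],.008,.2,.16);print("plate",plate.round(4),np.degrees(plate[2]),e)
rule,e=fitrect([(296,443),(541,412),(545,448),(299,480)],.006,.2,.03);print("rule",rule.round(4),np.degrees(rule[2]),e)
c,s=np.cos(plate[2]),np.sin(plate[2]);print("goal",plate[:2]-.095*np.array([c,s]))
# box: lid points, bar ends (top), scene bar ends, index tip/pivot in both
def box(q):
    c,s=np.cos(q[2]),np.sin(q[2]);h=np.array([q[0],q[1],.085])+0.0775*np.array([c,s,0])
    w=lambda x,y,z:h+np.array([c*x-s*y,s*x+c*y,z])
    a=q[3];return w,w(-.165*np.cos(a),.1,.165*np.sin(a))
def f(q):
    w,tip=box(q);r=[]
    for p,X in[((523,236),w(-.155,.085,.008)),((743,264),w(-.155,-.085,.008))]: r+=list(proj(T,X)-tp(p))
    r+=list(proj(T,tip)-tp((514,193)));r+=list(proj(S,tip)-sp((500,183)))
    r+=list(proj(T,w(0,.1,0))-tp((529,30)));r+=list(proj(S,w(0,.1,0))-sp((265,462)))
    r+=list(proj(T,w(-.165,0,.045))-tp((638,254)));r+=list(proj(S,w(-.165,0,.045))-sp((425,117)))
    return np.array(r)
r=least_squares(f,[.5,-.2,0,.6],x_scale=.01);q=r.x;print("box",q.round(4),np.degrees(q[2]));print(r.fun.reshape(-1,2).round(1).tolist())
w,tip=box(q);print("bar",w(-.165,0,.045),"hinge",w(0,0,0),"tip",tip)
a=q[3]; print("bar goal",w(-.165*np.cos(a)+.045*np.sin(a),0,.045*np.cos(a)+.165*np.sin(a)))
E
python3 m1.py
```

```text
plate [0.6491 0.1801 0.2374] 13.603470601507516 0.20540124945293314
rule [ 0.4435 -0.0404  0.1418] 8.12487735746507 0.28390299994043744
goal [0.5567508  0.15771653]
box [ 0.6675 -0.2099 -0.1479  0.5264] -8.475119254141308
[[-0.4, -1.3], [-0.4, 0.9], [-0.3, -0.4], [0.2, 0.2], [0.7, 3.1], [0.4, 0.3], [-0.2, -0.2], [-2.4, 1.0]]
bar [ 0.58091163 -0.19695712  0.13      ] hinge [ 0.74410983 -0.2212748   0.085     ] tip [ 0.61774556 -0.10134157  0.16790411]
bar goal [ 0.62537087 -0.20358186  0.20681141]
```

Rule fits 200 × 30 mm within 0.3 px and the plate fits too. I'll move to above the rule, turning the jaws by -68.7°.

```bash
python3 -m jog '[[-1,0.08,-0.138,-0.014,-0.048],[-1,0.08,-0.138,-0.014,-0.048],[-1,0.08,-0.138,-0.014,-0.048],[-1,0.08,-0.138,-0.014,-0.048],[-1,0.08,-0.138,-0.014,-0.048],[-1,0.08,-0.138,-0.014,-0.048],[-1,0.08,-0.138,-0.014,-0.048],[-1,0.08,-0.138,-0.014,-0.048]]' 40 && python3 -m jog '[[-1,0.08,-0.138,-0.014,-0.048],[-1,0.08,-0.138,-0.014,-0.048],[-1,0.08,-0.138,-0.014,-0.048],[-1,0.08,-0.138,-0.014,-0.048],[-1,0.08,-0.138,-0.014,-0.048],[-1,0.08,-0.138,-0.014,-0.048],[-1,0.08,-0.138,-0.014,-0.048],[-1,0.08,-0.138,-0.014,-0.048],[-1,0,0,0,0],[-1,0,0,0,0]]'
```

```text
clock: 0.9
eef_pos: [0.2798, 0.2337, 0.2277]
eef_rot: [[0.742, -0.0, -0.671], [0.671, -0.0, 0.742], [-0.0, -1.0, 0.0]]
ft_force: [0.9, -0.4, 1.0]
opening: 0.0854
clock: 1.9
eef_pos: [0.4391, -0.0412, 0.1995]
eef_rot: [[0.991, -0.002, -0.133], [0.133, 0.001, 0.991], [-0.002, -1.0, 0.001]]
ft_force: [-0.1, 0.1, -0.2]
opening: 0.0856
```

```bash
python3 -m jog '[[-1,0.018,0.003,-0.13,0.005],[-1,0,0,-0.13,0],[-1,0,0,-0.13,0],[-1,0,0,-0.13,0],[-1,0,0,-0.14,0],[-1,0,0,0,0],[-1,0,0,0,0]]' && python3 -m jog '[[1,0,0,0,0],[1,0,0,0,0],[1,0,0,0,0],[1,0,0,0,0],[1,0,0,0,0],[1,0,0,0,0],[1,0,0,0,0],[1,0,0,0,0]]' 50
```

```text
clock: 2.6
eef_pos: [0.4431, -0.0389, 0.0354]
eef_rot: [[0.99, -0.002, -0.144], [0.144, 0.001, 0.99], [-0.002, -1.0, 0.001]]
ft_force: [-0.1, -1.3, 0.8]
opening: 0.0851
clock: 3.4
eef_pos: [0.4446, -0.0403, 0.036]
eef_rot: [[0.99, 0.001, -0.142], [0.142, -0.0, 0.99], [0.001, -1.0, -0.001]]
ft_force: [-0.8, -0.1, 4.9]
opening: 0.0111
```

Gripped. Lifting and carrying it short of the plate edge, aligned to 13.6°.

```bash
python3 -m jog '[[1,0,0,0.08,0],[1,0,0,0.16,0],[1,0.04,0.08,0,0.01],[1,0.08,0.14,0,0.01],[1,0.08,0.15,0,0.01],[1,0.08,0.15,0,0.01],[1,0.08,0.15,0,0.01],[1,0.03,0.10,0,0.01],[1,0,0,0,0],[1,0,0,0,0]]' && python3 -m jog '[[1,0,0,-0.08,0],[1,0,0,-0.08,0],[1,0,0,-0.03,0],[1,0,0,0,0],[1,0,0,0,0]]'
python3 - <<'E'
from h import *
import pickle
c=capture("top");pickle.dump(c,open("top1.pkl","wb"));i=c["img"][140:300,200:370];save("pics/top1c.png",cv2.resize(i,None,fx=3.5,fy=3.5,interpolation=cv2.INTER_CUBIC))
c=capture("scene");i=c["img"][200:380,270:470];pickle.dump(c,open("scene1.pkl","wb"));save("pics/sc1c.png",cv2.resize(i,None,fx=3.3,fy=3.3,interpolation=cv2.INTER_CUBIC))
E
```

```text
clock: 4.4
eef_pos: [0.5405, 0.1526, 0.0937]
eef_rot: [[0.972, -0.003, -0.236], [0.236, -0.001, 0.972], [-0.003, -1.0, -0.0]]
ft_force: [0.1, -1.1, -2.4]
opening: 0.0108
clock: 4.9
eef_pos: [0.5416, 0.1518, 0.0481]
eef_rot: [[0.972, -0.0, -0.233], [0.233, -0.0, 0.972], [-0.0, -1.0, -0.0]]
ft_force: [0.5, 0.5, -2.0]
opening: 0.011
```

View pics/sc1c.png

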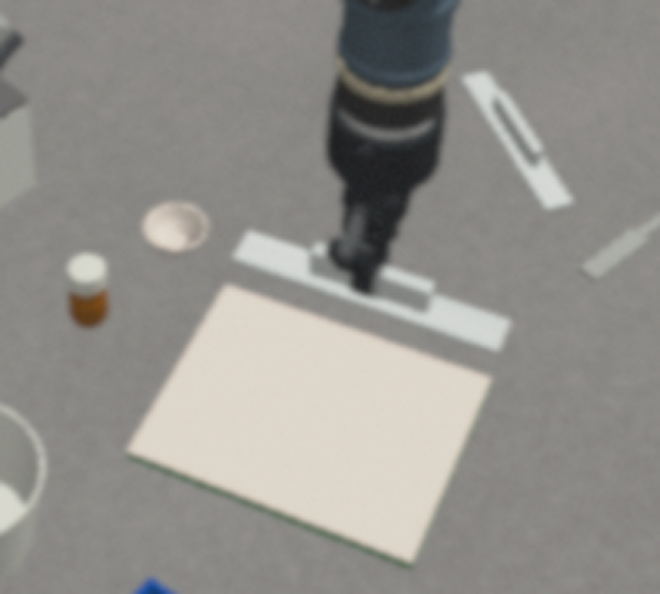

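The rule is held level and parallel to the plate, with its rear edge a short gap before the plate. Now I'll lower it and push it up against the edge.

```bash
python3 -m jog '[[1,0,0,-0.03,0],[1,0,0,-0.015,0],[1,0,0,0,0],[1,0,0,0,0]]' && python3 -m jog '[[1,0.02,0.005,0,0],[1,0.02,0.005,0,0],[1,0.01,0.0025,0,0],[1,0,0,0,0],[1,0,0,0,0]]' && python3 -m jog '[[1,0.006,0.0015,0,0],[1,0.006,0.0015,0,0],[1,0,0,0,0]]'
```

```text
clock: 5.4
eef_pos: [0.5413, 0.1525, 0.0363]
eef_rot: [[0.972, -0.001, -0.235], [0.235, -0.0, 0.972], [-0.001, -1.0, 0.0]]
ft_force: [0.7, -0.3, -2.1]
opening: 0.0107
clock: 5.9
eef_pos: [0.5541, 0.1556, 0.0365]
eef_rot: [[0.972, -0.0, -0.235], [0.235, -0.0, 0.972], [-0.0, -1.0, 0.0]]
ft_force: [-0.5, 0.1, -3.3]
opening: 0.0106
clock: 6.2
eef_pos: [0.5571, 0.1563, 0.0365]
eef_rot: [[0.972, -0.0, -0.235], [0.235, -0.0, 0.972], [-0.0, -1.0, -0.0]]
ft_force: [-0.5, -0.2, -2.0]
opening: 0.0107
```

```bash
for i in 1; do python3 -m jog '[[1,0.004,0.001,0,0],[1,0,0,0,0]]' && python3 -m jog '[[1,0.004,0.001,0,0],[1,0,0,0,0]]' && python3 -m jog '[[1,0.004,0.001,0,0],[1,0,0,0,0]]';done | grep -E "pos|force"
```

```text
eef_pos: [0.5573, 0.1564, 0.0363]
ft_force: [-2.1, -0.8, -1.2]
eef_pos: [0.5574, 0.1564, 0.0362]
ft_force: [-5.4, -1.3, 0.6]
eef_pos: [0.5575, 0.1565, 0.0361]
ft_force: [-6.8, -2.6, 3.0]
```

Contact at x ≈ 0.5573, as the camera fit predicted. Next I'll seat it down, relax the push, release and retreat upwards.

```bash
python3 -m jog '[[1,-0.004,-0.001,-0.004,0],[1,-0.004,-0.001,0,0],[1,0,0,0,0]]' && python3 -m jog '[[0.3,0,0,0,0],[0.3,0,0,0,0],[0.3,0,0,0,0],[0.3,0,0,0,0]]' && python3 -m jog '[[0.3,0,0,0.04,0],[0.3,0,0,0.1,0],[0.3,0,0,0.15,0],[0.3,0,0,0.2,0],[0,-0.1,-0.14,0.1,0],[-1,-0.1,-0.18,0,0],[-1,-0.1,-0.18,0,0],[-1,-0.1,-0.18,0,0],[-1,0,0,0,0],[-1,0,0,0,0]]'
python3 - <<'E'
from h import *
import pickle
c=capture("top");pickle.dump(c,open("top2.pkl","wb"));i=c["img"][140:300,205:455];save("pics/top2c.png",cv2.resize(i,None,fx=3.2,fy=3.2,interpolation=cv2.INTER_CUBIC))
c=capture("scene");pickle.dump(c,open("scene2.pkl","wb"))
E
```

```text
clock: 7.1
eef_pos: [0.5573, 0.1564, 0.036]
eef_rot: [[0.972, -0.001, -0.235], [0.235, -0.0, 0.972], [-0.001, -1.0, -0.0]]
ft_force: [-4.9, -1.2, 3.1]
opening: 0.0112
clock: 7.5
eef_pos: [0.5588, 0.1567, 0.0359]
eef_rot: [[0.972, 0.002, -0.234], [0.234, 0.0, 0.972], [0.002, -1.0, -0.0]]
ft_force: [-0.1, -0.3, 0.2]
opening: 0.0298
clock: 8.5
eef_pos: [0.4604, -0.0104, 0.184]
eef_rot: [[0.973, 0.002, -0.232], [0.232, 0.0, 0.973], [0.002, -1.0, -0.0]]
ft_force: [0.2, 0.3, 0.1]
opening: 0.0856
```

View pics/top2c.png

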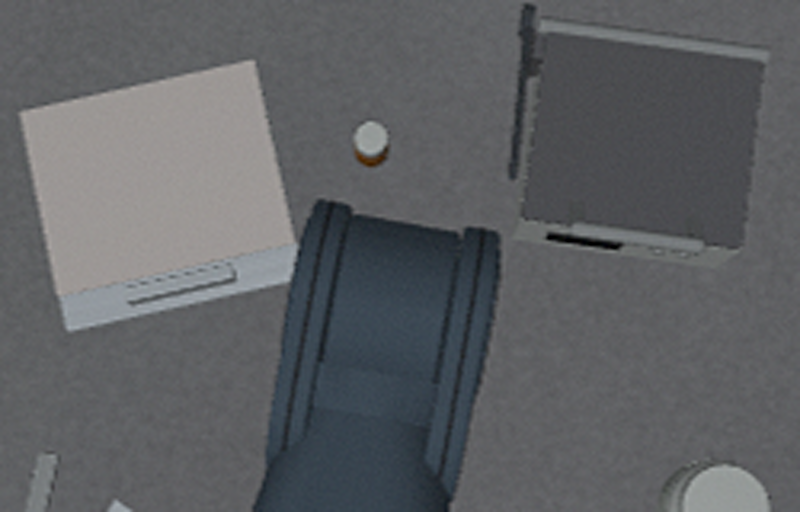

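The rule lies flush and parallel, with its visible edge meeting the plate along y ≈ 245–295 px and the rib centred. Now a closer check of the bar position and index angle, by computation.

Run:
```python
import m1
from m import *
print("bar by top",atz(T,*tp((638,254)),.133),[atz(T,*tp(p),.133)[:2].round(4).tolist() for p in((573,244),(703,263))])
def tri(p,s):
    A=[];b=[]
    for c,q in((T,tp(p)),(S,sp(s))):
        o,d=ray(c,*q);d/=np.linalg.norm(d);M=np.eye(3)-np.outer(d,d);A.append(M);b.append(M@o)
    return np.linalg.lstsq(np.vstack(A),np.hstack(b),rcond=None)[0]
t=tri((514,193),(500,183));print("tip tri",t)
h=m1.w(0,.1,0);d=t-h;print("ang",np.arctan2(d[2],np.hypot(d[0],d[1])),np.linalg.norm(d),np.arcsin(d[2]/.165))
def g(z): return m1.w(-.165*np.cos(z)+.045*np.sin(z),0,.045*np.cos(z)+.165*np.sin(z))-m1.w(-.165,0,.045)
for z in np.arange(.1,.61,.1): print(round(z,2),g(z).round(4),(g(z)/.25).round(3))
s=observe();print(s["eef_pos"])
```

```text
plate [0.6491 0.1801 0.2374] 13.603470601507516 0.20540124945293314
rule [ 0.4435 -0.0404  0.1418] 8.12487735746507 0.28390299994043744
goal [0.5567508  0.15771653]
box [ 0.6675 -0.2099 -0.1479  0.5264] -8.475119254141308
[[-0.4, -1.3], [-0.4, 0.9], [-0.3, -0.4], [0.2, 0.2], [0.7, 3.1], [0.4, 0.3], [-0.2, -0.2], [-2.4, 1.0]]
bar [ 0.58091163 -0.19695712  0.13      ] hinge [ 0.74410983 -0.2212748   0.085     ] tip [ 0.61774556 -0.10134157  0.16790411]
bar goal [ 0.62537087 -0.20358186  0.20681141]
bar by top [ 0.57978536 -0.19690702  0.133     ] [[0.5867, -0.1488], [0.5737, -0.2448]]
tip tri [ 0.61716248 -0.10235187  0.16745401]
ang 0.5227585872783079 0.1651484089171075 0.5232769541348206
0.1 [ 0.0053 -0.0008  0.0162] [ 0.021 -0.003  0.065]
0.2 [ 0.0121 -0.0018  0.0319] [ 0.048 -0.007  0.128]
0.3 [ 0.0204 -0.003   0.0468] [ 0.082 -0.012  0.187]
0.4 [ 0.0302 -0.0045  0.0607] [ 0.121 -0.018  0.243]
0.5 [ 0.0413 -0.0062  0.0736] [ 0.165 -0.025  0.294]
0.6 [ 0.0536 -0.008   0.0853] [ 0.215 -0.032  0.341]
[ 0.4610004  -0.00900363  0.18373146]
```

Tip triangulates to an index angle of 0.523 rad, and its 165.1 mm radius matches the 165 mm given. Approaching the bar, y first to stay clear of the index arm.

```bash
python3 -m jog '[[-1,0,-0.15,0.06,-0.05],[-1,0,-0.15,0,-0.05],[-1,0,-0.15,0,-0.05],[-1,0.06,-0.15,0,-0.05],[-1,0.12,-0.152,0,-0.043],[-1,0.15,0,0,0],[-1,0.10,0,0,0],[-1,0.05,0,0,0],[-1,0,0,0,0],[-1,0,0,0,0]]' && python3 -c "
from h import *
s=observe();print(np.array(s['eef_pos']),np.degrees(np.arctan2(s['eef_rot'][1][0],s['eef_rot'][0][0])))"
```

```text
clock: 9.6
eef_pos: [0.5809, -0.1962, 0.1975]
eef_rot: [[0.99, -0.001, 0.142], [-0.142, 0.0, 0.99], [-0.001, -1.0, 0.0]]
ft_force: [-0.4, -0.4, 0.9]
opening: 0.0852
[ 0.58088144 -0.19620207  0.19750952] -8.167150915262297
```

```bash
python3 -m jog '[[-1,0,-0.003,-0.1,0],[-1,0,0,-0.1,0],[-1,0,0,-0.046,0],[-1,0,0,0,0],[-1,0,0,0,0]]' && python3 -m jog '[[0.3,0,0,0,0],[0.6,0,0,0,0],[1,0,0,0,0],[1,0,0,0,0],[1,0,0,0,0],[1,0,0,0,0],[1,0,0,0,0],[1,0,0,0,0]]' 50
```

```text
clock: 10.1
eef_pos: [0.5802, -0.1981, 0.1373]
eef_rot: [[0.99, 0.0, 0.144], [-0.144, -0.0, 0.99], [0.0, -1.0, -0.0]]
ft_force: [0.2, 0.5, 1.0]
opening: 0.0854
clock: 10.9
eef_pos: [0.5804, -0.1984, 0.1369]
eef_rot: [[0.99, 0.001, 0.144], [-0.144, -0.0, 0.99], [0.001, -1.0, -0.0]]
ft_force: [0.2, -1.0, 0.4]
opening: 0.0103
```

Gripped on the bar (10 mm opening, no side load). Lifting along the arc, part-way first.

```bash
python3 -m jog '[[1,0.01,-0.001,0.033,0],[1,0.011,-0.002,0.032,0],[1,0.013,-0.002,0.032,0],[1,0.014,-0.002,0.031,0],[1,0.017,-0.003,0.03,0],[1,0.017,-0.002,0.029,0],[1,0,0,0,0],[1,0,0,0,0]]' && python3 -m jog '[[1,0.019,-0.003,0.029,0],[1,0.02,-0.003,0.027,0],[1,0.021,-0.003,0.026,0],[1,0.023,-0.004,0.025,0],[1,0.011,-0.001,0.012,0],[1,0,0,0,0],[1,0,0,0,0],[1,0,0,0,0]]'
python3 - <<'E'
from h import *
import pickle
a=[]
for n,(x,y,w,h) in dict(scene=(175,160,120,120),top=(330,130,120,120)).items():
    c=capture(n);pickle.dump(c,open(n+"3.pkl","wb"));i=c["img"];a.append(cv2.resize(i[y:y+h,x:x+w],(400,400),interpolation=cv2.INTER_CUBIC))
save("pics/s3.png",cv2.resize(np.hstack(a),(800,400)))
E
```

```text
clock: 11.7
eef_pos: [0.5999, -0.2009, 0.1835]
eef_rot: [[0.99, -0.002, 0.144], [-0.144, 0.001, 0.99], [-0.002, -1.0, 0.0]]
ft_force: [-4.6, 1.3, -2.7]
opening: 0.0103
clock: 12.5
eef_pos: [0.6222, -0.2039, 0.2135]
eef_rot: [[0.99, -0.004, 0.144], [-0.144, 0.002, 0.99], [-0.004, -1.0, 0.001]]
ft_force: [-7.3, 2.0, 0.4]
opening: 0.0103
```

View pics/s3.png

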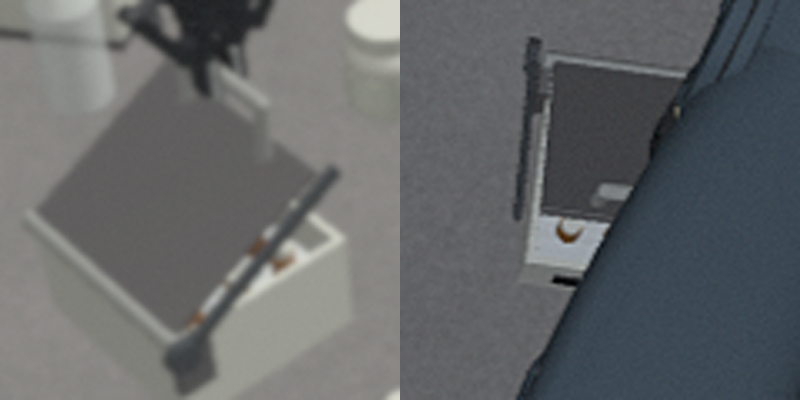

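The lid is open and looks close to parallel with the arm. In the top half, the lid's front-left corner is at about (541,212) and the index tip at (517,218). I'll compare these with projections for several angles.

Run:
```python
import contextlib,io
with contextlib.redirect_stdout(io.StringIO()): import m1
from m import *
T3=pickle.load(open("top3.pkl","rb"));S3=pickle.load(open("scene3.pkl","rb"))
k=400/120
ct=lambda X:((proj(T3,X)-[330,130]+.5)*k-.5+[400,0]).round(0)
cs=lambda X:((proj(S3,X)-[175,160]+.5)*k-.5).round(0)
rot=lambda a,x,y,z:m1.w(x*np.cos(a)+z*np.sin(a),y,-x*np.sin(a)+z*np.cos(a))
for a in(.42,.47,.52,.57,.62): print(a,"lid corner top",ct(rot(a,-.155,.085,.008)),"scene",cs(rot(a,-.155,.085,.008)),"bottom",ct(rot(a,-.155,.085,0)),"rear",cs(rot(a,0,.085,.008)),"far front",cs(rot(a,-.155,-.085,.008)),"armtip",ct(rot(a,-.165,.1,0)),cs(rot(a,-.165,.1,0)))
s=observe();print(s["ft_force"],s["eef_pos"],s["qd"])
d=np.array(s["eef_pos"])-[.5804,-.1984,.1369]
for r0 in([-.165,.045],):
    x=r0[0]+np.hypot(d[0],d[1]);z=r0[1]+d[2];print("lid by tcp",np.arctan2(z,-x)-np.arctan2(r0[1],-r0[0]))
i=np.hstack([cv2.resize(S3["img"][190:275,215:290],None,fx=5.3,fy=6,interpolation=cv2.INTER_CUBIC)[:500]])
save("pics/s3b.png",cv2.resize(S3["img"][170:275,195:300],None,fx=5.6,fy=5.6,interpolation=cv2.INTER_CUBIC))
```

```text
0.42 lid corner top [538. 218.] scene [317. 178.] bottom [537. 224.] rear [160. 342.] far front [173.  66.] armtip [514. 232.] [344. 184.]
0.47 lid corner top [540. 210.] scene [312. 173.] bottom [538. 218.] rear [159. 342.] far front [168.  61.] armtip [516. 225.] [340. 178.]
0.52 lid corner top [542. 203.] scene [306. 169.] bottom [540. 210.] rear [159. 343.] far front [162.  56.] armtip [517. 218.] [335. 173.]
0.57 lid corner top [544. 195.] scene [301. 164.] bottom [542. 203.] rear [159. 343.] far front [156.  52.] armtip [519. 209.] [329. 168.]
0.62 lid corner top [546. 186.] scene [294. 161.] bottom [544. 195.] rear [158. 344.] far front [150.  47.] armtip [521. 201.] [323. 164.]
[-7.64422727  2.58250483  0.9412276 ] [ 0.62212031 -0.20390439  0.21350402] [-0.06244995 -0.04449525 -0.01390083  0.03721812  0.04212708 -0.0560868 ]
lid by tcp 0.5137718920688887
```

View pics/s3b.png

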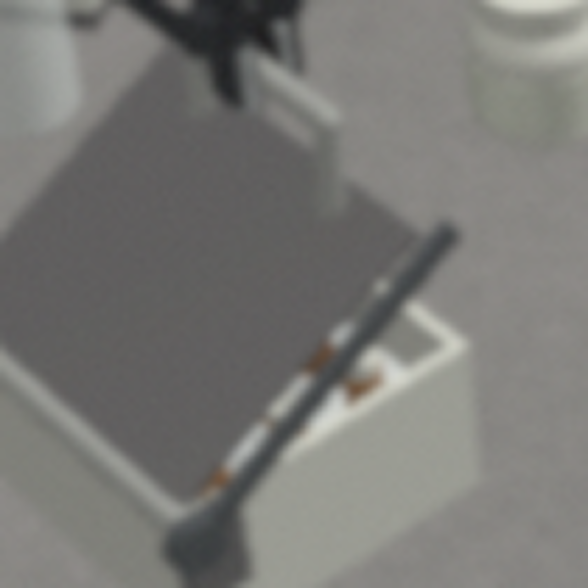

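Run:
```python
from m import *
T3=pickle.load(open("top3.pkl","rb"));S3=pickle.load(open("scene3.pkl","rb"))
k=400/120
t3=lambda p:(np.array(p)-[400,0]+.5)/k-.5+[330,130]
s3=lambda p:(np.array(p)+.5)/5.6-.5+[195,170]
def f(q):
    c,s=np.cos(q[2]),np.sin(q[2]);h=np.array([q[0],q[1],.085])+.0775*np.array([c,s,0])
    def P(a,x,y,z): X=x*np.cos(a)+z*np.sin(a);Z=-x*np.sin(a)+z*np.cos(a);return h+np.array([c*X-s*y,s*X+c*y,Z])
    i,l=q[3],q[4];oT,oS=np.r_[0,0],q[5:7]
    r=[proj(T,P(0,-.155,.085,.008))-tp((523,236)),proj(T,P(0,-.155,-.085,.008))-tp((743,264)),
     proj(T,P(0,-.165,0,.048))-tp((638,254)),proj(S,P(0,-.155,.085,.008))+oS-sp((517,272)),proj(S,P(0,-.165,0,.048))+oS-sp((423,117)),
     proj(T,P(i,-.165,.1,0))-tp((514,193)),proj(S,P(i,-.165,.1,0))+oS-sp((500,183)),
     proj(S3,P(l,-.155,.085,.008))+oS-s3((418,232)),proj(T3,P(l,-.155,.085,.008))-t3((541,210)),q[5:7]*.5]
    return np.array(r).ravel()
r=least_squares(f,[.667,-.21,-.148,.52,.5,0,0],x_scale=[.01]*5+[1,1]);print(r.x.round(4));print(r.fun.reshape(-1,2).round(1).tolist())
```

```text
[ 0.6667 -0.2092 -0.1322  0.5478  0.4897  0.8123  0.4555]
[[-0.3, -0.4], [-0.1, 0.8], [0.3, -0.1], [0.2, 0.3], [-1.2, 0.2], [-0.1, -0.4], [1.0, -0.6], [-0.2, -0.0], [-0.1, 0.2], [0.4, 0.2]]
```

Using both pictures, the estimates are index 0.52–0.55 rad and lid 0.49–0.52 rad. I'll raise the lid by about 0.03 rad and let it settle.

```bash
python3 -m jog '[[1,0.008,-0.001,0.009,0],[1,0.006,-0.001,0.007,0],[1,0,0,0,0],[1,0,0,0,0],[1,0,0,0,0],[1,0,0,0,0],[1,0,0,0,0],[1,0,0,0,0]]'
python3 - <<'E'
from h import *
d=np.array(observe()["eef_pos"])-[.5804,-.1984,.1369]
print("lid by tcp",np.arctan2(.045+d[2],.165-np.hypot(d[0],d[1]))-np.arctan2(.045,.165))
a=[]
for n,(x,y,w,h) in dict(scene=(190,160,250,210),top=(205,130,250,210)).items():
    i=capture(n)["img"];a.append(cv2.resize(i[y:y+h,x:x+w],(400,336),interpolation=cv2.INTER_CUBIC))
save("pics/s4.png",np.hstack(a))
E
```

```text
clock: 13.4
eef_pos: [0.626, -0.2044, 0.2176]
eef_rot: [[0.99, -0.003, 0.144], [-0.144, 0.002, 0.99], [-0.003, -1.0, 0.001]]
ft_force: [-7.2, 1.9, -0.2]
opening: 0.0102
lid by tcp 0.5464658848718027
```

View pics/s4.png

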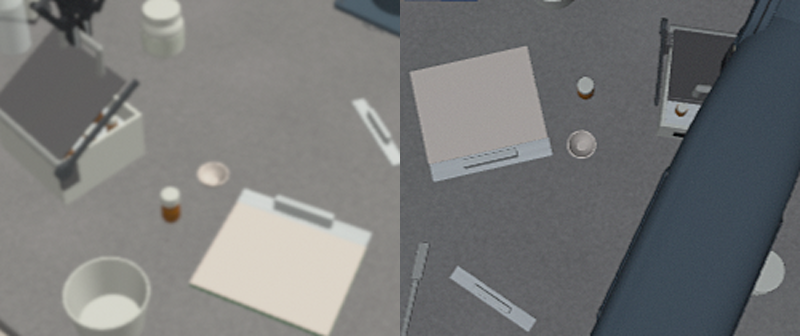

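The rule is flush along the plate (rib at (305,210) left, (490,158) right). The lid is parallel to the arm, and vial, dish and jar stand undisturbed. Handing in.

```bash
python3 -c "
from cell import sign_off; print(sign_off())"
```

```text
the job is handed in; nothing more can be done
None
```

I laid the 200 mm rule against the plate's near edge and let go of it. I then lifted the lid by its bar to the index arm's angle and handed in at about 13.5 s, still gripping the bar. Sign-off gives no verdict, so what follows is from my own last checks.

- **Rule:** I pushed it against the edge until the gripper felt contact (about 7 N), at the position the camera fit had predicted. The last pictures show it flat, flush, parallel and about centred. I judged its final position by eye and did not fit it again.
- **Lid:** the gripper's movement puts it at 0.546 rad. The index arm came out at 0.523 rad from one camera fit and 0.548 rad from another.
- **Disagreement:** before the last small lift, the cameras put the lid about 0.025 rad lower than the gripper's movement did. Taking the worst case, lid and arm are within about 0.03 rad, against the 0.09 allowed.
- **Grip:** the bar is held with a 50 N grip. The wrist reads about 7 N sideways and almost nothing vertically. That is because the arm pulls slightly off the lid's arc, and I left it so.
- **Other things:** the index arm looked unmoved, and so did every bystander the last pictures showed. They did not show the beaker or the wash bottle whole; the arm never went near those two after its first move.

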